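# Clear the turner and shut the clip-lid biscuit canister

### The job

The biscuit canister has been filled, but a wooden turner was left lying across its open mouth. Lay the turner flat on the white chopping board without dropping it, then swing the canister's lid fully shut without slamming it, and only when the lid is down fold the clip on its front edge down until it is fully home against the canister's front. Leave the other kitchen things where they are.

Things in the scene. Friction and masses are not known exactly. Their poses are not given: they have to be found in the camera images.
- canister: White plastic box-shaped canister, fixed to the worktop, outside 130 (its x, front to back) x 140 (its y) x 110 mm tall, walls 4 mm, filled with biscuits up to 68 mm above the worktop. Origin: centre of its underside. Its front (the clip side) faces its -x; the lid's hinge line runs along the top of its +x wall.
- lid_hinge (a point): Middle of the lid's hinge line: on the canister's rear (+x) wall at x = +65 mm, 110 mm above its origin. The axis is the canister's y.
- canister_lid (a joint): Angle of the grey lid: 0 shut (level on the rim), 1.57 upright, 2.0 fully open. A plate 135 mm (hinge to front edge) x 146 x 10 mm thick; its underside passes through the hinge line, its outer face is 120 mm above the worktop when shut (raised panel 2.5 mm is look only). Stiff hinge (0.17 N m): stays where it is left, 0.5 to 2 N at the front edge moves it. Weighs 0.12 kg.
- lid_edge (a point): Middle of the lid's front edge on its outer face, 135 mm from the hinge line and 10 mm out from its underside (when open this is the top edge, on the side turned away from the mouth).
- canister_clip (a joint): Angle of the grey clip relative to the lid: 0 folded fully down (square to the lid; with the lid shut it lies flat against the canister's front), 1.57 in line with the lid (with the lid shut it juts level out to the canister's -x). A flap 80 mm wide (canister's y), 40 mm long, 5 mm thick. Stiff hinge (0.03 N m): stays where it is left, about 1 N at its tip moves it.
- clip_hinge (a point): Middle of the clip's hinge line, on the lid's front edge, 135 mm from the lid's hinge line and 6 mm out from the lid's underside. With the lid shut it lies at x = -70 mm, 116 mm high in the canister's frame; the clip folded home then reaches down to 76 mm, its outer face at x = -75 mm.
- clip_tip (a point): Middle of the clip's free edge, 40 mm from the clip's hinge line.
- turner: Wooden turner (flat spatula), 217 mm long, 45 g, flat underside. Origin: on the underside at the place to grip, within 8 mm of the centre of mass. Handle 16 mm wide, 12 mm thick, from x = -115 to +35 mm; blade 52 mm wide, 6 mm thick, from +30 to +102 mm; z up. Starts flat across the canister's rim, underside 110 mm high, jutting out over both side walls.
- turner_grip (a point): Middle of the turner's handle thickness above its origin (6 mm above the underside).
- board: White plastic chopping board, fixed, 170 (its x) x 250 (its y) x 12 mm thick. Origin: centre of its underside.
- board_top (a point): Centre of the board's upper face, 12 mm above the worktop.
- bowl: Clear glass bowl, 200 mm across the rim, 90 mm high, standing at the back; origin centre of its foot. Bystander.
- honey_jar: Amber glass jar with a white cap, 56 mm across, 85 mm high; origin centre of its foot. Bystander, standing in the gap between canister and board.
- mug: White mug, 80 mm across, 90 mm high; origin centre of its foot. Bystander.
- mixer: Grey hand mixer standing on its heel, about 190 mm high, its beaters pointing level along its +x, reaching 185 mm from its origin at its foot; its handle to -x. Bystander on the left.
- egg_beater: Aluminium rotary egg beater lying flat, 290 mm long along its x, with a black grip (-x end) and a crank wheel on top, up to 75 mm high; origin under its middle. Bystander in front on the left.
- dipper: Wooden honey dipper lying flat, 160 mm long along its x, head 32 mm thick at the +x end; origin under its middle. Bystander on the right.

How it is judged:
By the outcome, as a careful person would: the job done as asked, in the order asked, and still so for the second after the job is handed in, with the robot touching nothing.
It also fails if it takes over 67 s, if anything falls off the work surface, if the arm or the gripper's body presses on something with over 40 N, if the wrist force passes 120 N, or if a joint passes its speed limit or range.

### The arm

A 6-joint arm with a two-finger parallel gripper is mounted at the origin on the work surface. World frame = base frame: x ahead of the robot, y to its left, z up, the work surface at z = 0. Lengths are in m, angles in rad, forces in N, time in s.
With the tool pointing down it reaches from about 0.4 to 0.925 m from the base axis. Payload 12.5 kg.
Tool frame: the origin (TCP) lies midway between the tips of the shut fingers; the grasp point (between the pads) lies tcp_to_grasp behind it (tcp_to_grasp is the distance from the TCP to the grasp point, in m); z points along the fingers, y is the direction in which the jaws open and shut (so a half turn about z gives the same grasp; the last joint's range is limited). The gripper opens to 95 mm and grips with 3 to 60 N. Pads are 20 mm wide; open, the fingers measure 119 mm over their backs; the gripper's body (75 mm by 180 mm) begins 59 mm behind the grasp point.
Start: joints at [-1.412, 0.491, 1.559, -0, 1.092, -0.106], TCP at [0.164, -0.603, 0.215] pointing down, gripper open.
Joint ranges: [-3.1, 3.1], [-0.84, 2.19], [0.05, 2.79], [-1.13, 4.28], [0.06, 2.93], [-2.69, 2.69]. Speed limits (rad/s): [2.22, 2.22, 2.79, 3.14, 3.14, 3.14].

### API

Orientations are given as a rotation vector (axis times angle).
In Python, from plant import * gives the robot as it stands. The module is installed in compiled form; this text tells all that it offers.
- The arm moves only by the tool jog_arm, never from a script. Its argument "series" is a list of rows, each a list of 2 entries, a list of its own where there are three numbers: the shift along the tool's x, y, z in mm, then the turn, a rotation vector about the tool's x, y, z in rad. In form: [[[x, y, z], [ax, ay, az]], ...]. A call has 1 to 10 rows; each row shifts and turns the pose as measured when the row begins, along the tool's axes as they then stand; what a row does not reach is not made up. A row lasts 1/10 s, in which the tool goes at most 50 mm and 8.59 degrees, less where a joint would pass 70% of its speed; a pose out of reach is approached as far as the arm can. A call with a gripper value outside its range is refused whole. "gripper" is the opening, from -1 (shut) to 1 (fully open), so that 0 is half open, set as the call begins (left out, the last holds). The fingers move at their own pace and stop on an object; "newtons" is the grip in N (left out, the last holds). Time passes only in rows, so rows that do not move let the fingers close. It gives the time, the measured TCP pose, the force and the opening at its end, in the units of the state.
- observe(): the state, without advancing time (a new reading comes with each control period).
- get_image(name): name is "side" or "top"; returns a dict with "img" (384x512x3 uint8, blue, green, red), "range_z" (384x512 float32, m along the optical axis (not along the pixel's ray), 0 where there is no reading), "fov_y" (degrees; the focal length in pixels is half the picture's height over the tangent of half this angle, whatever the lens; pixels are square), "cx", "cy" (the principal point, pixels), "position" and "attitude" of the camera in the world. Camera axes: x right, y up, looking along -z (the intrinsics and any distortion apply to the point x, -y, -z); pixel columns grow to the right and rows downward; lengths in m; the calibration is good to about 2 mm. A picture is of the moment at which its call begins.
- hand_in(): hands the job in, once; it reports no verdict.
Trained networks look in a picture, given as the dict that the camera call returned (one of the last four; its "shot" number tells which), for a name from the list of things; names that differ only in an ending like _2 or _b are one class to them, and where a whole thing is asked for, a point or a joint stands for the part that bears it (a point fixed in the world has none). Each returns a list of dicts, best first, with "confidence" (0 to 1); they miss things now and then, are a little off and sometimes report something else, mostly with a low value. They report only what shows in the picture. A call takes as long as a camera call.
- silhouettes(query, picture): "mask" (384x512 bool, what is visible of it) and "bbox" ([left, top, right, bottom] in pixels, round what is visible of it).
The state is a dict: "clock": time; "qpos": joint angles; "qd": joint speeds; "joint_efforts": joint torques, N m; "tool_pos": TCP position; "tcp_rot": TCP orientation; "contact_force": force on the tool from outside, world axes, zero at the start; "torque": the same for the moment, N m; "opening": finger opening in m.
Only numpy, scipy, OpenCV 4.12 (cv2) and the standard library are available. Lean on these libraries where they do the work, as an engineer would, in place of code of your own. Each camera call takes 0.05 s, during which the arm holds its last target.

## Working session

There is one attempt and no reset: what is moved stays moved. The work goes in short steps, Python scripts to look and compute and a tool call to move; the robot and the scene stay as the last step left them, time stands still between calls to the robot, and variables do not carry over. Pictures are saved under pics/ and viewed, and the job is handed in when it is done.

Besides the shell and the picture viewer there is one more tool, called after ">>>" as name([rows], argument=value, ...), one row to a line, values as JSON. jog_arm: Moves the arm, as the interface text tells. Its arguments: {"type":"object","properties":{"series":{"type":"array"},"gripper":{"type":"number"},"newtons":{"type":"number"}},"required":["series"]}

```bash
mkdir -p pics; cat > h.py <<'E'
from plant import *
import numpy as np, cv2
from scipy.spatial.transform import Rotation as R
def cam(p):
    att=np.array(p["attitude"],float)
    if att.shape==(3,3): M=att
    elif att.size==3: M=R.from_rotvec(att).as_matrix()
    else: M=R.from_quat(att).as_matrix()
    f=384/2/np.tan(np.radians(p["fov_y"])/2)
    return M,np.array(p["position"]),f
def cloud(p):
    M,t,f=cam(p); z=p["range_z"]
    v,u=np.mgrid[0:384,0:512]
    P=np.stack([(u-p["cx"])/f*z,-(v-p["cy"])/f*z,-z],-1)
    W=P@M.T+t
    W[z<=0]=np.nan
    return W
def proj(p,X):
    M,t,f=cam(p); q=(np.atleast_2d(X)-t)@M
    return np.c_[p["cx"]+f*q[:,0]/-q[:,2],p["cy"]-f*q[:,1]/-q[:,2]]
E
python3 - <<'E'
from h import *
s=observe();print(s)
for n in("side","top"):
    p=get_image(n);cv2.imwrite(f"pics/{n}0.png",p["img"])
    print({k:v for k,v in p.items() if k not in("img","range_z")})
    W=cloud(p)
    for q in["canister","canister_lid","canister_clip","turner","board","bowl","honey_jar","mug","mixer","egg_beater","dipper"]:
        r=silhouettes(q,p)
        for d in r[:2]:
            w=W[d["mask"]];w=w[~np.isnan(w[:,0])]
            if len(w): print(n,q,round(d["confidence"],2),d["bbox"],len(w),np.percentile(w,[2,50,98],axis=0).round(3).tolist())
E
```

```text
{'clock': 0.0, 'qpos': array([-1.41158897e+00,  4.91561194e-01,  1.55944730e+00, -1.82408070e-05,
        1.09170284e+00, -1.05570232e-01]), 'qd': array([-1.43986401e-04, -2.26311104e-05,  5.24424544e-05, -2.81627042e-04,
        1.67221762e-03, -2.67864694e-03]), 'joint_efforts': array([ 3.71142247e-03, -6.12636638e+01, -2.58177102e+01,  6.93826843e-02,
        4.82260936e-02, -6.53404823e-05]), 'tool_pos': array([ 0.16355582, -0.60296711,  0.21406148]), 'tcp_rot': array([-3.11299202e+00, -4.14563337e-01,  7.25045357e-05]), 'contact_force': array([ 0.19505282,  0.17052387, -0.1151627 ]), 'torque': array([-0.00941386, -0.03734791,  0.04699596]), 'opening': 0.09509723795029439}
{'fov_y': 54.54254199151768, 'cx': 258.5177455323509, 'cy': 193.93281884005293, 'position': array([0.09822334, 0.85310743, 0.63656788]), 'attitude': array([ 0.31022779, -1.39643817, -2.3354144 ]), 'shot': 1}
side canister 0.69 [244.9, 115.8, 299.6, 212.7] 2603 [[0.469, -0.26, 0.008], [0.575, -0.133, 0.091], [0.612, -0.113, 0.264]]
side canister 0.34 [278.0, 154.5, 299.8, 185.2] 219 [[0.462, -0.278, 0.114], [0.4
[... 3086 characters left out ...]
 [343.7, 279.2, 381.0, 298.5] 536 [[0.269, -0.33, -0.0], [0.289, -0.304, 0.021], [0.314, -0.254, 0.089]]
top mug 0.25 [301.9, 147.3, 370.5, 171.7] 1357 [[0.591, -0.249, 0.121], [0.6, -0.181, 0.214], [0.616, -0.115, 0.282]]
top mixer 0.67 [85.4, 71.5, 139.2, 180.0] 2653 [[0.551, 0.394, -0.001], [0.63, 0.42, 0.157], [0.82, 0.517, 0.19]]
top egg_beater 0.85 [116.5, 262.5, 176.0, 287.7] 1044 [[0.25, 0.217, 0.026], [0.286, 0.32, 0.041], [0.311, 0.39, 0.069]]
top dipper 0.69 [404.7, 190.8, 423.6, 241.6] 272 [[0.43, -0.484, 0.004], [0.537, -0.462, 0.017], [0.575, -0.435, 0.03]]
top dipper 0.67 [303.6, 145.5, 371.7, 171.2] 1412 [[0.591, -0.256, 0.113], [0.601, -0.182, 0.214], [0.619, -0.115, 0.282]]
```

```bash
python3 - <<'E'
import cv2
a=cv2.imread("pics/side0.png");b=cv2.imread("pics/top0.png")
cv2.imwrite("pics/side0b.png",cv2.resize(a[90:350,0:400],None,fx=2,fy=2,interpolation=2))
cv2.imwrite("pics/top0b.png",cv2.resize(b[60:340,60:460],None,fx=2,fy=2,interpolation=2))
E
```

```text
(no output)
```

View pics/side0b.png

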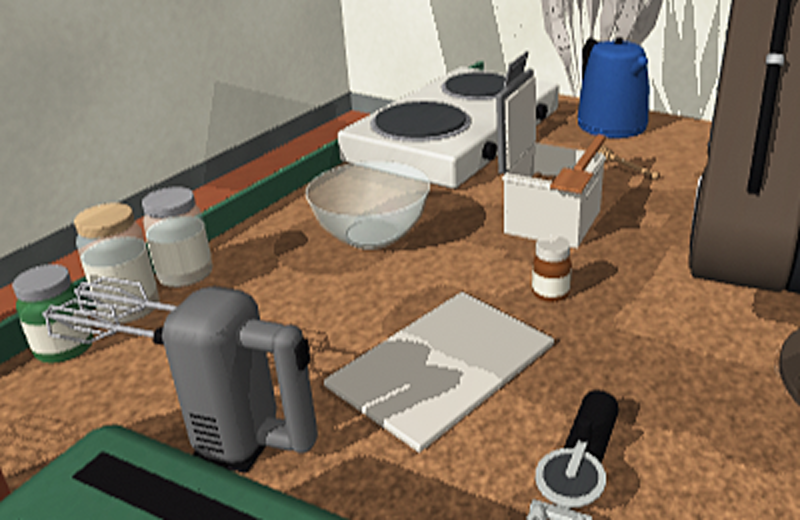

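View pics/top0b.png

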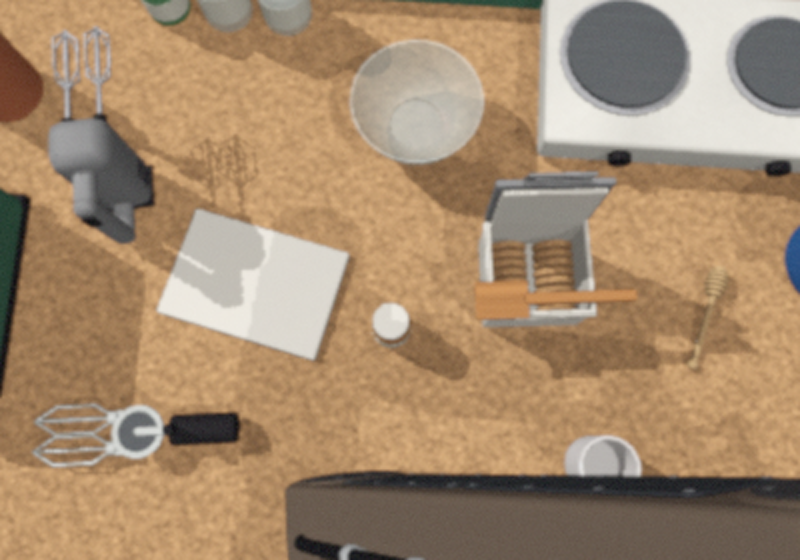

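```bash
cat > m.py <<'E'
from h import *
def rect(n,xy):
    r=cv2.minAreaRect(xy.astype(np.float32)*1000); print(n,"c",np.round(r[0],1),"size",np.round(r[1],1),"ang",round(r[2],2))
p=get_image("top");W=cloud(p)
def cl(q,k=0):
    d=silhouettes(q,p)[k];w=W[d["mask"]];return w[~np.isnan(w[:,0])]
w=cl("turner"); w=w[(w[:,2]>.105)&(w[:,2]<.13)&(w[:,0]<.53)]
rect("turner",w[:,:2])
hd=w[(w[:,1]<-.20)]; bl=w[w[:,1]>-.14]
for n,a in(("handle",hd),("blade",bl)):
    print(n,len(a),np.median(a,0).round(4),a.min(0).round(4),a.max(0).round(4))
hd=w[w[:,1]<-.185]
print("handle line",np.polyfit(hd[:,1],hd[:,0],1), "yaw")
w=cl("board"); w=w[(w[:,2]>.004)&(w[:,2]<.02)]; rect("board",w[:,:2]);print(np.median(w[:,2]))
w=cl("canister_lid");
c=w[(w[:,2]>.13)&(w[:,2]<.24)&(w[:,0]<.64)]
A=np.c_[c[:,1:],np.ones(len(c))];k,*_=np.linalg.lstsq(A,c[:,0],rcond=None)
res=c[:,0]-A@k;g=abs(res)<.004;k,*_=np.linalg.lstsq(A[g],c[g,0],rcond=None)
print("lid x=ay+bz+c",k,g.sum(),np.std(c[g,0]-A[g]@k),"y",np.percentile(c[:,1],[0.5,99.5]))
a=w[w[:,2]>.25];print("clip pts",len(a),np.percentile(a,[1,50,99],axis=0).round(4) if len(a) else 0)
A=np.c_[a[:,1:],np.ones(len(a))];print(np.linalg.lstsq(A,a[:,0],rcond=None)[0])
# canister rim
m=(W[...,2]>.104)&(W[...,2]<.116)&(W[...,0]>.42)&(W[...,0]<.62)&(W[...,1]>-.28)&(W[...,1]<-.09)
w=W[m];rect("rim(all)",w[:,:2])
np.save("rim.npy",w)
t=silhouettes("turner",p)[0]["mask"];m2=m&~cv2.dilate(t.astype(np.uint8),np.ones((5,5))).astype(bool)
w=W[m2];rect("rim",w[:,:2])
for n,lo,hi in(("L",-.14,-.09),("R",-.28,-.24)):
    b=w[(w[:,1]>lo)&(w[:,1]<hi)];print(n,len(b),b.mean(0),np.polyfit(b[:,0],b[:,1],1))
b=w[(w[:,0]<.485)];print("front",len(b),b.min(0),b.max(0), np.polyfit(b[:,1],b[:,0],1))
big=cv2.resize(p["img"][135:235,290:390],None,fx=6,fy=6,interpolation=2);cv2.imwrite("pics/z.png",big)
E
python3 m.py
```

```text
turner c [ 496.3 -211.2] size [ 52.  213.6] ang 7.48
handle 260 [ 0.4981 -0.2568  0.1198] [ 0.4862 -0.3181  0.108 ] [ 0.5114 -0.2016  0.1245]
blade 241 [ 0.4847 -0.1228  0.1142] [ 0.4587 -0.1399  0.1082] [ 0.5104 -0.1032  0.1192]
handle line [-0.09947866  0.47259938] yaw
board c [509.3 219.9] size [249.1 169.2] ang 77.0
0.010036507118149185
lid x=ay+bz+c [-0.08698076  0.05855714  0.57111564] 838 0.001684789794899269 y [-0.25523714 -0.11302116]
clip pts 106 [[ 0.6    -0.222   0.2542]
 [ 0.6044 -0.1877  0.2791]
 [ 0.6127 -0.1475  0.2843]]
[-0.10840975 -0.10251905  0.61289306]
rim(all) c [ 534.7 -182.3] size [140.1 162.6] ang 4.83
rim c [ 537.9 -190.4] size [134.2 145.1] ang 4.42
L 54 [ 0.5636541  -0.1207077   0.10789704] [ 0.09212883 -0.17263649]
R 80 [ 0.54601311 -0.25672925  0.10755235] [ 0.00143736 -0.25751407]
front 66 [ 0.47094667 -0.26772119  0.10418997] [ 0.4815883  -0.18590505  0.112824  ] [-0.08916846  0.4565188 ]
```

View pics/z.png

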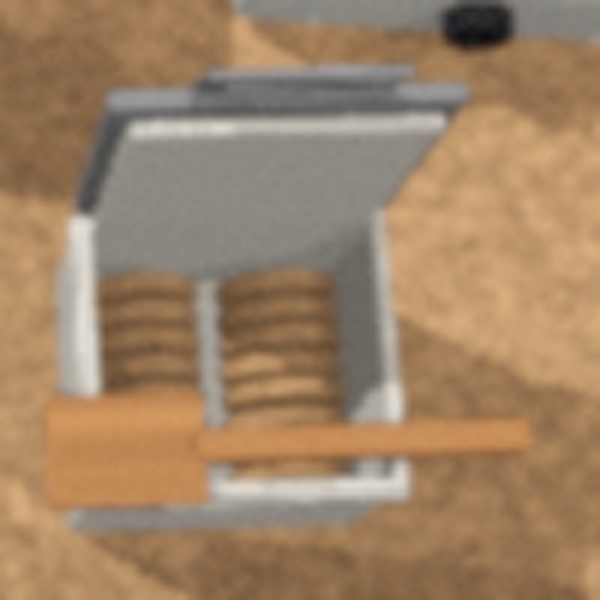

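```bash
cat > m2.py <<'E'
from h import *
import plant
print([n for n in dir(plant) if not n.startswith("_")]); 
try: print("ttg",tcp_to_grasp)
except Exception as e: print(e)
for n in("side","top"):
    p=get_image(n);W=cloud(p).reshape(-1,3);W=W[~np.isnan(W[:,0])]
    B=W[(W[:,0]>.42)&(W[:,0]<.63)&(W[:,1]>-.30)&(W[:,1]<-.08)]
    # +y wall
    a=B[(B[:,2]>.02)&(B[:,2]<.10)&(B[:,1]>-.15)&(B[:,0]>.48)]
    if len(a)>20:
        k=np.polyfit(a[:,0],a[:,1],1);g=abs(np.polyval(k,a[:,0])-a[:,1])<.004;k=np.polyfit(a[g,0],a[g,1],1);print(n,"+y wall y=",k,g.sum(),"at .53",np.polyval(k,.53))
    a=B[(B[:,2]>.02)&(B[:,2]<.10)&(B[:,0]<.485)]
    if len(a)>20:
        k=np.polyfit(a[:,1],a[:,0],1);g=abs(np.polyval(k,a[:,1])-a[:,0])<.004;k=np.polyfit(a[g,1],a[g,0],1);print(n,"front x=",k,g.sum(),"at -.19",np.polyval(k,-.19))
    # lid
    for zlo,zhi in((.13,.235),(.25,.3)):
        a=B[(B[:,2]>zlo)&(B[:,2]<zhi)&(B[:,0]>.57)]
        A=np.c_[a[:,1]+.185,a[:,2]-.19,np.ones(len(a))];k=np.linalg.lstsq(A,a[:,0],rcond=None)[0]
        for _ in range(4):
            g=abs(a[:,0]-A@k)<.004;k=np.linalg.lstsq(A[g],a[g,0],rcond=None)[0]
        print(n,zlo,len(a),g.sum(),"x=",k,"y/z rng",np.percentile(a[:,1:],[1,99],axis=0).round(4).tolist())
E
python3 m2.py
```

```text
['IKError', 'get_image', 'hand_in', 'observe', 'silhouettes', 'tcp_to_grasp']
ttg 0.0188
side +y wall y= [ 0.09411747 -0.17252899] 695 at .53 -0.1226467277529128
side front x= [-0.04853364  0.46535988] 209 at -.19 0.4745812714908191
side 0.13 596 464 x= [-0.08606439  0.03267568  0.59903687] y/z rng [[-0.2464, 0.1313], [-0.1105, 0.2347]]
side 0.25 95 92 x= [-0.07744439 -0.21494796  0.6253682 ] y/z rng [[-0.2188, 0.2506], [-0.1432, 0.2862]]
top +y wall y= [ 0.02810216 -0.15156455] 77 at .53 -0.1366704059339684
top front x= [-0.09477318  0.45352547] 155 at -.19 0.47153237595218117
top 0.13 908 767 x= [-0.09164206  0.04307045  0.59797488] y/z rng [[-0.255, 0.132], [-0.113, 0.2346]]
top 0.25 134 133 x= [-0.08691133 -0.08670824  0.61273757] y/z rng [[-0.2223, 0.2522], [-0.1454, 0.2842]]
```

```bash
cat > plan.py <<'E'
from h import *
def Rdown(jaw_deg):  # tool y (jaw) at world yaw jaw_deg, z down
    a=np.radians(jaw_deg);y=np.array([np.cos(a),np.sin(a),0]);z=np.array([0,0,-1.]);return np.c_[np.cross(y,z),y,z]
def plan(wps,start=None,step=.045,turn=8.,r=1):
    """wps: list of (pos,jaw_deg[,step])"""
    s=observe()
    p=np.array(s["tool_pos"]);M=R.from_rotvec(s["tcp_rot"]).as_matrix()
    rows=[]
    for w in wps:
        t=np.array(w[0]);T=Rdown(w[1]);st=w[2] if len(w)>2 else step
        d=t-p;rv=R.from_matrix(M.T@T).as_rotvec()
        n=max(1,int(np.ceil(max(np.linalg.norm(d)/st-1e-6,np.degrees(np.linalg.norm(rv))/turn))))
        for i in range(n):
            Mi=M@R.from_rotvec(rv/n).as_matrix()
            rows.append([np.round(M.T@(d/n)*1000,r).tolist(),np.round(rv/n,3).tolist()]);M=Mi
        p=t;M=T
    rows=str(rows).replace("-0.0,","0,").replace("-0.0]","0]").replace("0.0,","0,").replace(" ","")
    return rows
def st():
    s=observe();M=R.from_rotvec(s["tcp_rot"]).as_matrix()
    print("t",round(s["clock"],2),"pos",s["tool_pos"].round(4),"jawyaw",round(np.degrees(np.arctan2(M[1,1],M[0,1])),2),"tilt",M[:,2].round(3),"F",s["contact_force"].round(2),"open",round(s["opening"],4))
E
python3 - <<'E'
from plan import *
st();print(plan([((.493,-.204,.23),5.7)],step=.05,turn=8))
E
```

```text
t 1.55 pos [ 0.1636 -0.6032  0.2147] jawyaw -74.83 tilt [ 0. -0. -1.] F [ 0.5  -0.38  0.64] open 0.0952
[[[38.4,-27.2,-1.4],[0,0,-0.128]],[[41.6,-22.1,-1.4],[0,0,-0.128]],[[44.0,-16.6,-1.4],[0,0,-0.128]],[[45.8,-10.9,-1.4],[0,0,-0.128]],[[46.8,-4.9,-1.4],[0,0,-0.128]],[[47.0,1.1,-1.4],[0,0,-0.128]],[[46.5,7.1,-1.4],[0,0,-0.128]],[[45.2,12.9,-1.4],[0,0,-0.128]],[[43.2,18.6,-1.4],[0,0,-0.128]],[[40.5,23.9,-1.4],[0,0,-0.128]],[[37.1,28.9,-1.4],[0,0,-0.128]]]
```

>>> jog_arm([
  [[38,-27,-2],[0,0,-0.128]],
  [[42,-22,-2],[0,0,-0.128]],
  [[44,-17,-2],[0,0,-0.128]],
  [[46,-11,-2],[0,0,-0.128]],
  [[47,-5,-2],[0,0,-0.128]],
  [[47,1,-2],[0,0,-0.128]],
  [[46.5,7,-2],[0,0,-0.128]],
  [[45,13,-2],[0,0,-0.128]],
  [[43,18.5,-2],[0,0,-0.128]],
  [[40.5,24,-2],[0,0,-0.128]],
], gripper=0.05, newtons=20)

```text
clock: 2.55
tool_pos: [0.4626, -0.2252, 0.2349]
tcp_rot: [2.203, 2.235, -0.001]
contact_force: [0.7, -0.6, -0.7]
opening: 0.0503
```

```bash
python3 - <<'E'
from plan import *
st();print(plan([((.493,-.204,.215),5.7),((.493,-.204,.145),5.7,.02)]))
E
```

```text
t 2.55 pos [ 0.4626 -0.2252  0.2349] jawyaw 0.83 tilt [ 0.002 -0.003 -1.   ] F [ 0.68 -0.59 -0.75] open 0.0503
[[[20.8,30.6,19.9],[0.002,0.003,-0.085]],[[0,0,17.5],[0,0,0.0]],[[0,0,17.5],[0,0,0.0]],[[0,0,17.5],[0,0,0.0]],[[0,0,17.5],[0,0,0.0]]]
```

>>> jog_arm([
  [[21,30.5,20],[0.002,0.003,-0.085]],
  [[0,0,17.5],[0,0,0]],
  [[0,0,17.5],[0,0,0]],
  [[0,0,17.5],[0,0,0]],
  [[0,0,17.5],[0,0,0]],
  [[0,0,5],[0,0,0]],
  [[0,0,0],[0,0,0]],
])

```text
clock: 3.25
tool_pos: [0.4986, -0.1969, 0.1385]
tcp_rot: [2.084, 2.345, 0.003]
contact_force: [-0.8, -0.1, 0.9]
opening: 0.05
```

```bash
python3 - <<'E'
from plan import *
st();
for n in("side","top"):
    p=get_image(n);c=p["img"][130:240,280:390] if n=="top" else p["img"][100:220,220:340]
    print(proj(p,observe()["tool_pos"]))
    cv2.imwrite(f"pics/{n}1.png",cv2.resize(c,None,fx=5,fy=5,interpolation=2))
print(plan([((.493,-.204,.114),5.7,.01)]))
E
```

```text
t 3.25 pos [ 0.4986 -0.1969  0.1385] jawyaw 6.73 tilt [ 0.004 -0.002 -1.   ] F [-0.78 -0.14  0.85] open 0.05
[[289.5487762  165.33266077]]
[[333.50927511 204.60585371]]
[[[-2.0,-2.3,8.4],[0.002,0.001,0.006]],[[-2.0,-2.2,8.4],[0.002,0.001,0.006]],[[-2.1,-2.2,8.4],[0.002,0.001,0.006]]]
```

View pics/side1.png

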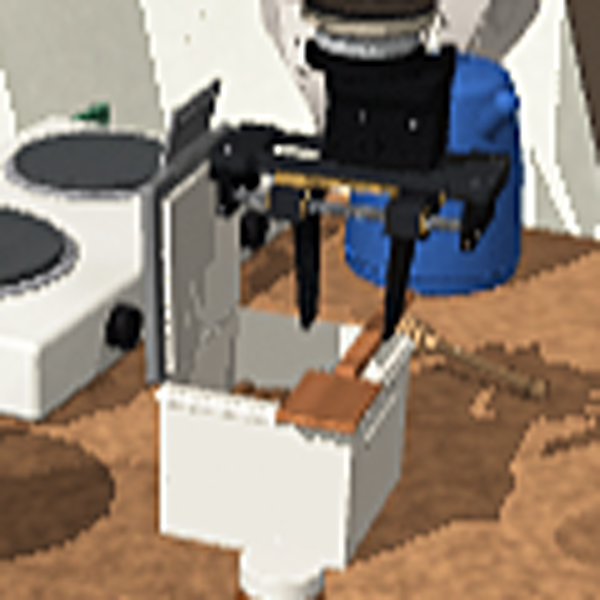

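View pics/top1.png

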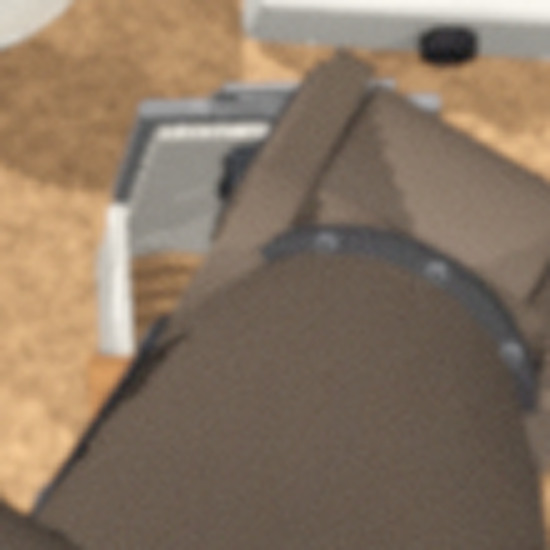

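>>> jog_arm([
  [[-6,-6.5,0],[0.003,0.002,0.018]],
  [[0,0,8],[0,0,0]],
  [[0,0,8],[0,0,0]],
  [[0,0,7],[0,0,0]],
  [[0,0,0],[0,0,0]],
])

```text
clock: 3.85
tool_pos: [0.4932, -0.2053, 0.1165]
tcp_rot: [2.108, 2.322, 0.003]
contact_force: [-0.4, 0.3, 0.1]
opening: 0.0499
```

```bash
python3 - <<'E'
from plan import *
st();
p=get_image("side");c=p["img"][120:200,250:350]
cv2.imwrite(f"pics/side2.png",cv2.resize(c,None,fx=7,fy=7,interpolation=2))
E
```

```text
t 3.85 pos [ 0.4932 -0.2053  0.1165] jawyaw 5.55 tilt [ 0.005 -0.002 -1.   ] F [-0.41  0.26  0.08] open 0.0499
```

View pics/side2.png

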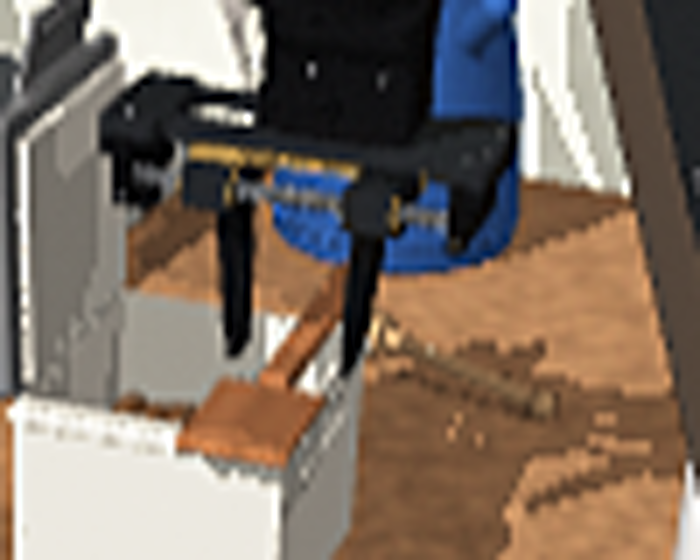

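>>> jog_arm([
  [[0,0,3],[0,0,0]],
  [[0,0,0.5],[0,0,0]],
])

```text
clock: 4.1
tool_pos: [0.4936, -0.2053, 0.1132]
tcp_rot: [2.107, 2.322, 0.003]
contact_force: [-0.3, 0.7, 0.1]
opening: 0.05
```

>>> jog_arm([
  [[0,0,0],[0,0,0]],
  [[0,0,0],[0,0,0]],
  [[0,0,0],[0,0,0]],
  [[0,0,0],[0,0,0]],
  [[0,0,0],[0,0,0]],
  [[0,0,0],[0,0,0]],
], gripper=-1, newtons=25)

```text
clock: 4.7
tool_pos: [0.4938, -0.2053, 0.1136]
tcp_rot: [2.106, 2.322, 0.003]
contact_force: [0.8, -0.2, -0.8]
opening: 0.0156
```

```bash
python3 - <<'E'
from plan import *
st()
E
```

```text
t 4.7 pos [ 0.4938 -0.2053  0.1136] jawyaw 5.58 tilt [ 0.006 -0.003 -1.   ] F [ 0.81 -0.16 -0.75] open 0.0156
```

Opening 15.6 mm matches the 16 mm handle. Lift straight up.

>>> jog_arm([
  [[0,0,-5],[0,0,0]],
  [[0,0,-8],[0,0,0]],
  [[0,0,-15],[0,0,0]],
  [[0,0,-20],[0,0,0]],
  [[0,0,-20],[0,0,0]],
  [[0,0,-20],[0,0,0]],
  [[0,0,-15],[0,0,0]],
  [[0,0,0],[0,0,0]],
])

```text
clock: 5.5
tool_pos: [0.4928, -0.2048, 0.2244]
tcp_rot: [2.105, 2.321, 0.004]
contact_force: [-0.6, 0.5, -0.1]
opening: 0.0159
```

```bash
python3 - <<'E'
from plan import *
st()
p=get_image("side");c=p["img"][60:240,220:400]
cv2.imwrite(f"pics/side3.png",cv2.resize(c,None,fx=3,fy=3,interpolation=2))
E
```

```text
t 5.5 pos [ 0.4928 -0.2048  0.2244] jawyaw 5.58 tilt [ 0.007 -0.003 -1.   ] F [-0.65  0.48 -0.09] open 0.0159
```

View pics/side3.png

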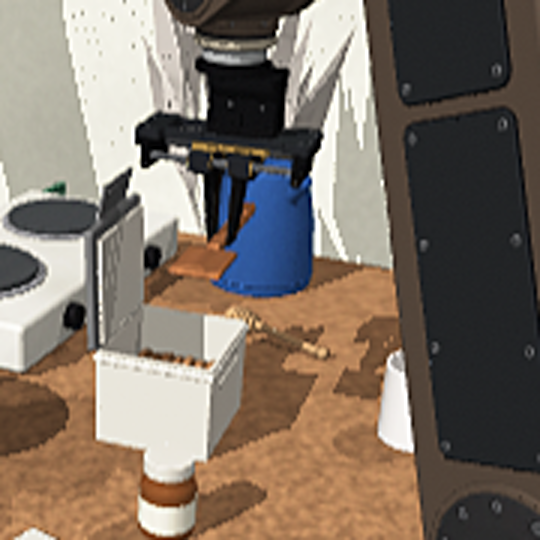

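```bash
python3 - <<'E'
from plan import *
print(plan([((.511,.226,.215),-13.)],step=.045))
E
```

```text
[[[42.7,6.0,0.7],[0.001,0,0.032]],[[42.9,4.6,0.7],[0.001,0,0.032]],[[43.0,3.2,0.7],[0.001,0,0.032]],[[43.1,1.8,0.8],[0.001,0,0.032]],[[43.1,0.4,0.8],[0.001,0,0.032]],[[43.1,-0.9,0.8],[0.001,0,0.032]],[[43.0,-2.3,0.8],[0.001,0,0.032]],[[42.9,-3.7,0.8],[0.001,0,0.032]],[[42.8,-5.1,0.8],[0.001,0,0.032]],[[42.6,-6.5,0.8],[0.001,0,0.032]]]
```

>>> jog_arm([
  [[20,3,0],[0.001,0,0.015]],
  [[35,5,0],[0.001,0,0.03]],
  [[43,3,0],[0.001,0,0.032]],
  [[43,2,0],[0.001,0,0.032]],
  [[43,0.5,0],[0.001,0,0.032]],
  [[43,-1,0],[0.001,0,0.032]],
  [[43,-2,0],[0.001,0,0.032]],
  [[43,-4,0],[0.001,0,0.032]],
  [[43,-5,0],[0.001,0,0.032]],
  [[30,-5,0],[0.001,0,0.032]],
])

```text
clock: 6.55
tool_pos: [0.5018, 0.1938, 0.2142]
tcp_rot: [-2.449, -1.956, 0.02]
contact_force: [0.0, -0.2, -0.2]
opening: 0.0159
```

```bash
python3 - <<'E'
from plan import *
st();print(plan([((.511,.226,.215),-13.)],step=.03));print(plan([((.511,.226,.215),-13.),((.511,.226,.04),-13.,.035)],step=.04))
E
```

```text
t 6.55 pos [0.5018 0.1938 0.2142] jawyaw -12.78 tilt [-0.014 -0.002 -1.   ] F [ 0.04 -0.21 -0.17] open 0.0159
[[[16.7,0.9,-0.5],[-0.007,0.003,0.002]],[[16.7,0.9,-0.4],[-0.007,0.003,0.002]]]
[[[33.4,1.8,-1.0],[-0.014,0.005,0.004]],[[0,0,35.0],[0,0,0.0]],[[0,0,35.0],[0,0,0.0]],[[0,0,35.0],[0,0,0.0]],[[0,0,35.0],[0,0,0.0]],[[0,0,35.0],[0,0,0.0]]]
```

>>> jog_arm([
  [[17,1,0],[-0.007,0.003,0.002]],
  [[16,1,0],[-0.007,0.003,0.002]],
  [[0,0,0],[0,0,0]],
  [[0,0,30],[0,0,0]],
  [[0,0,35],[0,0,0]],
  [[0,0,35],[0,0,0]],
  [[0,0,30],[0,0,0]],
  [[0,0,20],[0,0,0]],
  [[0,0,10],[0,0,0]],
  [[0,0,0],[0,0,0]],
])

```text
clock: 7.55
tool_pos: [0.5065, 0.2259, 0.0428]
tcp_rot: [-2.453, -1.958, 0.012]
contact_force: [0.6, -0.9, -1.2]
opening: 0.0159
```

```bash
python3 - <<'E'
from plan import *
st();print(plan([((.511,.226,.04),-13.),((.511,.226,.016),-13.,.008)],step=.03))
p=get_image("side");c=p["img"][180:350,120:320]
cv2.imwrite(f"pics/side4.png",cv2.resize(c,None,fx=3,fy=3,interpolation=2))
E
```

```text
t 7.55 pos [0.5065 0.2259 0.0428] jawyaw -12.8 tilt [-0.008 -0.002 -1.   ] F [ 0.59 -0.94 -1.24] open 0.0159
[[[1.1,4.4,2.7],[-0.007,0.004,0.003]],[[0,0,8.0],[0,0,0.0]],[[0,0,8.0],[0,0,0.0]],[[0,0,8.0],[0,0,0.0]]]
```

View pics/side4.png

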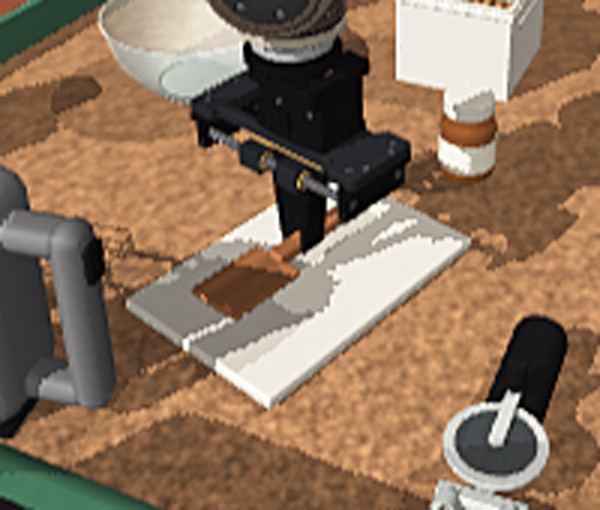

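>>> jog_arm([
  [[0,4,0],[-0.008,0.004,0.002]],
  [[0,0,10],[0,0,0]],
  [[0,0,8],[0,0,0]],
  [[0,0,4],[0,0,0]],
  [[0,0,1.5],[0,0,0]],
  [[0,0,1],[0,0,0]],
  [[0,0,0],[0,0,0]],
])

```text
clock: 8.3
tool_pos: [0.5128, 0.2253, 0.0202]
tcp_rot: [2.455, 1.955, 0.011]
contact_force: [0.1, -0.4, 0.1]
opening: 0.0155
```

```bash
python3 - <<'E'
from plan import *
st()
E
```

```text
t 8.3 pos [0.5128 0.2253 0.0202] jawyaw -12.92 tilt [ 0.008  0.002 -1.   ] F [ 0.08 -0.4   0.12] open 0.0155
```

>>> jog_arm([
  [[0,0,2],[0.006,-0.002,0]],
  [[0,0,1],[0,0,0]],
  [[0,0,1],[0,0,0]],
  [[0,0,0],[0,0,0]],
])

```text
clock: 8.7
tool_pos: [0.513, 0.2255, 0.0163]
tcp_rot: [-2.457, -1.957, -0.003]
contact_force: [-0.5, -0.1, -0.3]
opening: 0.0159
```

```bash
python3 - <<'E'
from plan import *
st()
E
```

```text
t 8.7 pos [0.513  0.2255 0.0163] jawyaw -12.91 tilt [ 0.001  0.001 -1.   ] F [-0.45 -0.1  -0.31] open 0.0159
```

>>> jog_arm([
  [[0,0,0.7],[0,0,0]],
  [[0,0,0.7],[0,0,0]],
  [[0,0,0],[0,0,0]],
])

```text
clock: 9.0
tool_pos: [0.5131, 0.2255, 0.0159]
tcp_rot: [2.457, 1.958, 0.004]
contact_force: [-0.4, 0.1, 0.3]
opening: 0.0161
```

```bash
python3 - <<'E'
from plan import *
st()
E
```

```text
t 9.0 pos [0.5131 0.2255 0.0159] jawyaw -12.91 tilt [ 0.002  0.002 -1.   ] F [-0.41  0.06  0.33] open 0.0161
```

>>> jog_arm([
  [[0,0,1],[0,0,0]],
  [[0,0,1],[0,0,0]],
])

```text
clock: 9.2
tool_pos: [0.5131, 0.2256, 0.0155]
tcp_rot: [2.456, 1.958, 0.005]
contact_force: [-5.3, -3.1, 19.3]
opening: 0.0159
```

```bash
python3 - <<'E'
from plan import *
st();st()
E
```

```text
t 9.2 pos [0.5131 0.2256 0.0155] jawyaw -12.9 tilt [ 0.003  0.002 -1.   ] F [-5.34 -3.1  19.28] open 0.0159
t 9.2 pos [0.5131 0.2256 0.0155] jawyaw -12.9 tilt [ 0.003  0.002 -1.   ] F [-5.34 -3.1  19.28] open 0.0159
```

Contact (19 N). Release gently after easing off.

>>> jog_arm([
  [[0,0,-0.5],[0,0,0]],
  [[0,0,0],[0,0,0]],
])

```text
clock: 9.4
tool_pos: [0.5132, 0.2256, 0.0164]
tcp_rot: [2.456, 1.957, 0.006]
contact_force: [0.0, 0.3, -0.2]
opening: 0.0156
```

>>> jog_arm([
  [[0,0,0],[0,0,0]],
  [[0,0,0],[0,0,0]],
  [[0,0,0],[0,0,0]],
  [[0,0,0],[0,0,0]],
], gripper=-0.2)

```text
clock: 9.8
tool_pos: [0.5132, 0.2256, 0.0159]
tcp_rot: [2.456, 1.957, 0.006]
contact_force: [0.8, 1.3, 0.8]
opening: 0.0367
```

>>> jog_arm([
  [[0,0,-10],[0,0,0]],
  [[0,0,-20],[0,0,0]],
  [[0,0,-40],[0,0,0]],
  [[0,0,-45],[0,0,0]],
  [[0,0,-45],[0,0,0]],
  [[0,0,-45],[0,0,0]],
  [[0,0,-45],[0,0,0]],
  [[0,0,-45],[0,0,0]],
])

```text
clock: 10.6
tool_pos: [0.5094, 0.2241, 0.3212]
tcp_rot: [-2.455, -1.956, 0.009]
contact_force: [0.5, -0.4, 0.0]
opening: 0.0381
```

```bash
python3 - <<'E'
from plan import *
st()
p=get_image("side");c=p["img"][180:350,120:320]
cv2.imwrite(f"pics/side5.png",cv2.resize(c,None,fx=3,fy=3,interpolation=2))
W=cloud(p)
for d in silhouettes("turner",p)[:2]:
    w=W[d["mask"]];print(d["confidence"],d["bbox"],np.nanpercentile(w,[2,50,98],axis=0).round(3).tolist())
E
```

```text
t 10.6 pos [0.5094 0.2241 0.3212] jawyaw -12.91 tilt [-0.006 -0.001 -1.   ] F [ 0.48 -0.42  0.02] open 0.0381
0.74 [185.6, 241.5, 250.5, 295.8] [[0.485, 0.121, 0.015], [0.514, 0.267, 0.02], [0.552, 0.324, 0.027]]
```

View pics/side5.png

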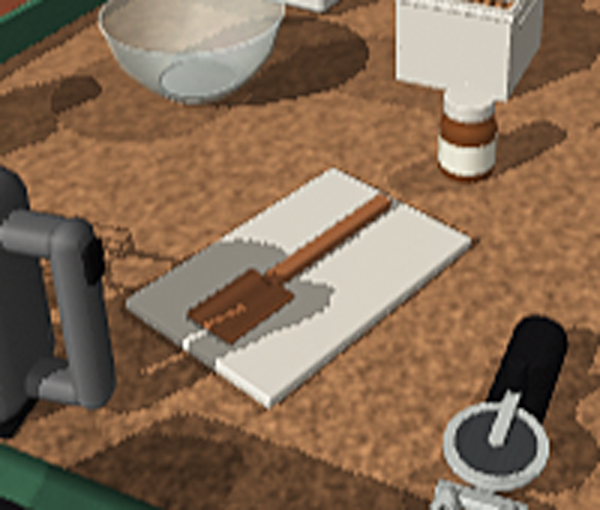

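```bash
python3 - <<'E'
from plan import *
print(plan([((.65,-.1245,.34),5.2)],step=.045))
p=get_image("top");c=p["img"][110:240,270:400]
cv2.imwrite(f"pics/top6.png",cv2.resize(c,None,fx=5,fy=5,interpolation=2))
E
python3 m2.py
```

```text
[[[-34.4,23.7,-1.7],[0,0,-0.035]],[[-35.2,22.5,-1.7],[0,0,-0.035]],[[-36.0,21.2,-1.7],[0,0,-0.035]],[[-36.7,19.9,-1.7],[0,0,-0.035]],[[-37.4,18.6,-1.6],[0,0,-0.035]],[[-38.0,17.3,-1.6],[0,0,-0.035]],[[-38.6,16.0,-1.6],[0,0,-0.035]],[[-39.1,14.6,-1.6],[0,0,-0.035]],[[-39.6,13.2,-1.6],[0,0,-0.035]]]
['IKError', 'get_image', 'hand_in', 'observe', 'silhouettes', 'tcp_to_grasp']
ttg 0.0188
side +y wall y= [ 0.09513585 -0.17314624] 696 at .53 -0.122724235995473
side front x= [-0.04762959  0.46561421] 213 at -.19 0.47466382861145934
side 0.13 601 468 x= [-0.08718201  0.03097354  0.5989887 ] y/z rng [[-0.2457, 0.1308], [-0.1107, 0.2347]]
side 0.25 91 89 x= [-0.08935212 -0.23247655  0.62684125] y/z rng [[-0.2204, 0.2501], [-0.1433, 0.2863]]
top +y wall y= [ 0.05100489 -0.16456132] 100 at .53 -0.1375287227783769
top front x= [-0.07512551  0.45815714] 125 at -.19 0.47243098350370877
top 0.13 903 758 x= [-0.09191035  0.04189809  0.59793996] y/z rng [[-0.255, 0.1315], [-0.1131, 0.2346]]
top 0.25 133 133 x= [-0.08512377 -0.10022521  0.61395578] y/z rng [[-0.2227, 0.2527], [-0.1455, 0.2846]]
```

View pics/top6.png

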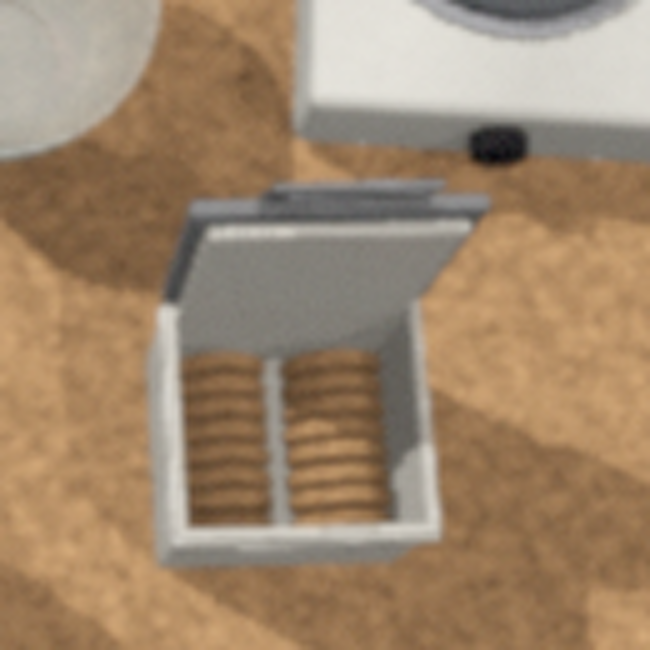

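>>> jog_arm([
  [[-34.5,24,-2],[0,0,-0.035]],
  [[-35,22.5,-2],[0,0,-0.035]],
  [[-36,21,-2],[0,0,-0.035]],
  [[-37,20,-2],[0,0,-0.035]],
  [[-37.5,18.5,-2],[0,0,-0.035]],
  [[-38,17,-2],[0,0,-0.035]],
  [[-38.5,16,-2],[0,0,-0.035]],
  [[-39,14.5,-2],[0,0,-0.035]],
  [[-39.5,13,-2],[0,0,-0.035]],
  [[0,0,0],[0,0,0]],
], gripper=-1, newtons=30)

```text
clock: 11.85
tool_pos: [0.6494, -0.1374, 0.315]
tcp_rot: [-2.079, -2.314, 0.039]
contact_force: [-0.3, 1.0, 0.3]
opening: 0.0006
```

```bash
python3 - <<'E'
from plan import *
st()
print(plan([((.65,-.1245,.332),5.2),((.65,-.1245,.232),5.2,.025)],step=.045))
E
```

```text
t 11.85 pos [ 0.6494 -0.1374  0.315 ] jawyaw 6.14 tilt [-0.04   0.002 -0.999] F [-0.26  0.96  0.29] open 0.0006
[[[12.9,1.3,-17.0],[-0.039,-0.006,0.016]],[[0,0,25.0],[0,0,0.0]],[[0,0,25.0],[0,0,0.0]],[[0,0,25.0],[0,0,0.0]],[[0,0,25.0],[0,0,0.0]]]
```

>>> jog_arm([
  [[13,1,0],[-0.039,-0.006,0.016]],
  [[0,0,22],[0,0,0]],
  [[0,0,22],[0,0,0]],
  [[0,0,22],[0,0,0]],
  [[0,0,16],[0,0,0]],
  [[0,0,0],[0,0,0]],
])

```text
clock: 12.45
tool_pos: [0.6445, -0.1225, 0.2191]
tcp_rot: [-2.112, -2.304, 0.011]
contact_force: [-0.8, 0.1, 0.4]
opening: 0.0006
```

```bash
python3 - <<'E'
from plan import *
st()
for n in("side","top"):
    p=get_image(n);c=p["img"][110:240,270:400] if n=="top" else p["img"][60:190,200:330]
    print((proj(p,observe()["tool_pos"])-([270,110] if n=="top" else [200,60]))*4)
    cv2.imwrite(f"pics/{n}7.png",cv2.resize(c,None,fx=4,fy=4,interpolation=2))
E
```

```text
t 12.45 pos [ 0.6445 -0.1225  0.2191] jawyaw 4.98 tilt [-0.016  0.006 -1.   ] F [-0.79  0.07  0.37] open 0.0006
[[156.99215998 325.23262955]]
[[166.1517175  115.05377497]]
```

View pics/side7.png

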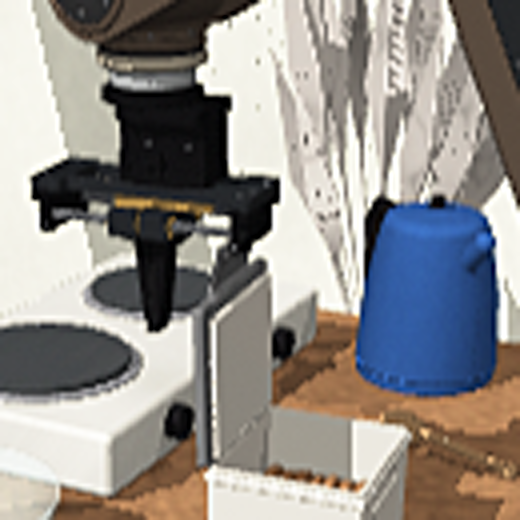

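View pics/top7.png

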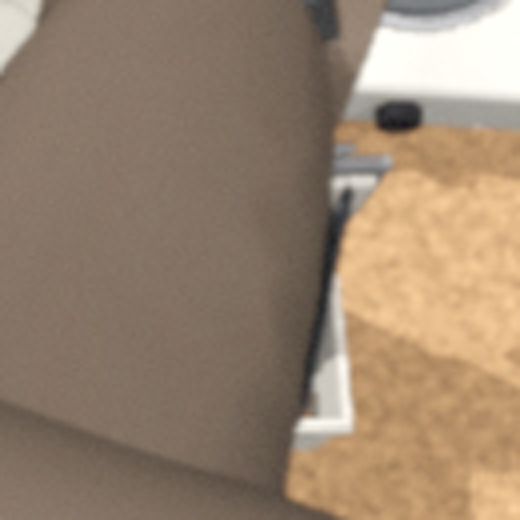

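```bash
cat > lid.py <<'E'
from plan import *
import sys
H=np.array([.599,-.186]);ya=.091;ex=np.array([np.cos(ya),np.sin(ya)]);ey=np.array([-ex[1],ex[0]])
def cw(x,y,z): # rel to hinge, mm canister frame -> world
    q=H+ex*x/1000+ey*y/1000;return (q[0],q[1],z/1000)
def tc():
    s=observe();d=s["tool_pos"][:2]-H;print("canister-frame rel hinge x,y,z mm",(d@ex*1000).round(1),(d@ey*1000).round(1),(s["tool_pos"][2]*1000).round(1))
def arc(th,r=122,h=9,y=57): return cw(-r*np.cos(th)+10*np.sin(th)+h,y,110+r*np.sin(th)+10*np.cos(th))
if __name__=="__main__":
    st();tc()
    a=[float(v) for v in sys.argv[1:]]
    print(plan([(arc(t),5.2,.05) for t in a]))
E
python3 - <<'E'
from lid import *
st();tc();print(plan([(cw(50,57,236),5.2,.03)]+[(cw(x,57,236),5.2,.03) for x in(42,36,32,28,24)]))
E
```

```text
t 12.55 pos [ 0.6456 -0.1229  0.2218] jawyaw 4.99 tilt [-0.013  0.005 -1.   ] F [-0.3   0.69 -0.11] open 0.0005
canister-frame rel hinge x,y,z mm 52.1 58.6 221.8
[[[-1.5,-2.3,-14.2],[-0.012,-0.006,-0.004]],[[0,-8.0,0.0],[0,0,0.0]],[[0,-6.0,0.0],[0,0,0.0]],[[0,-4.0,0.0],[0,0,0.0]],[[0,-4.0,0.0],[0,0,0.0]],[[0,-4.0,0.0],[0,0,0.0]]]
```

>>> jog_arm([
  [[-1.5,-2,-14],[-0.012,-0.006,-0.004]],
  [[0,0,0],[0,0,0]],
  [[0,-8,0],[0,0,0]],
  [[0,-6,0],[0,0,0]],
  [[0,-4,0],[0,0,0]],
  [[0,-4,0],[0,0,0]],
  [[0,-4,0],[0,0,0]],
])

```text
clock: 13.25
tool_pos: [0.6163, -0.1273, 0.2407]
tcp_rot: [2.114, 2.316, 0.004]
contact_force: [-0.5, -0.1, -0.5]
opening: 0.0008
```

```bash
python3 - <<'E'
from lid import *
st();tc()
E
```

```text
t 13.25 pos [ 0.6163 -0.1273  0.2407] jawyaw 5.24 tilt [ 0.006 -0.002 -1.   ] F [-0.49 -0.12 -0.5 ] open 0.0008
canister-frame rel hinge x,y,z mm 22.5 56.9 240.7
```

>>> jog_arm([
  [[0,0,7],[0,0,0]],
  [[0,-4,0],[0,0,0]],
  [[0,-4,0],[0,0,0]],
])

```text
clock: 13.55
tool_pos: [0.6101, -0.1282, 0.2357]
tcp_rot: [2.109, 2.311, 0.011]
contact_force: [1.6, 0.4, 3.4]
opening: -0.0001
```

```bash
python3 - <<'E'
from lid import *
st();tc()
p=get_image("side");c=p["img"][80:190,220:330]
cv2.imwrite(f"pics/side8.png",cv2.resize(c,None,fx=5,fy=5,interpolation=2))
E
```

```text
t 13.55 pos [ 0.6101 -0.1282  0.2357] jawyaw 5.23 tilt [ 0.014 -0.004 -1.   ] F [1.6  0.4  3.38] open -0.0001
canister-frame rel hinge x,y,z mm 16.4 56.5 235.7
```

View pics/side8.png

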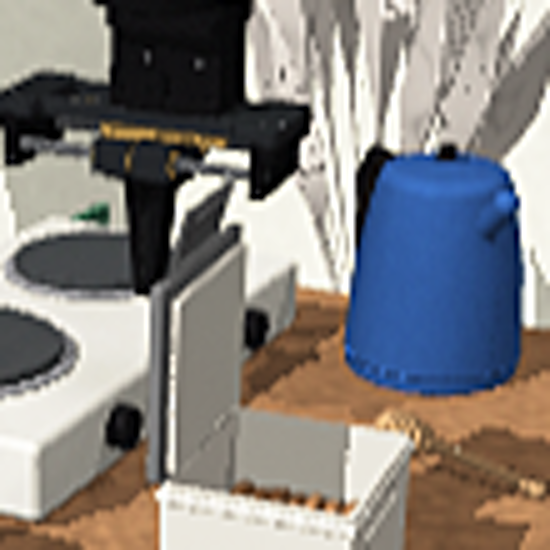

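```bash
sed -i 's/h=9/h=6/' lid.py; python3 lid.py 1.5 1.42 1.34 1.26 1.18 1.10
```

```text
t 13.6 pos [ 0.6096 -0.1283  0.2357] jawyaw 5.23 tilt [ 0.014 -0.004 -1.   ] F [0.47 0.77 4.68] open 0.0003
canister-frame rel hinge x,y,z mm 15.9 56.5 235.7
[[[0.5,-8.5,3.2],[0.013,0.005,0.0]],[[0,-9.8,0.3],[0,0,0.0]],[[0,-9.7,1.1],[0,0,0.0]],[[0,-9.6,1.8],[0,0,0.0]],[[0,-9.4,2.6],[0,0,0.0]],[[0,-9.2,3.3],[0,0,0.0]]]
```

>>> jog_arm([
  [[0,-5,0],[0.013,0.005,0]],
  [[0,-8,0],[0,0,0]],
  [[0,0,0],[0,0,0]],
])

```text
clock: 13.9
tool_pos: [0.5962, -0.1295, 0.2354]
tcp_rot: [-2.117, -2.32, 0.0]
contact_force: [0.7, 0.2, 0.1]
opening: 0.0003
```

```bash
python3 - <<'E'
from lid import *
st();tc()
p=get_image("side");c=p["img"][80:190,220:330]
cv2.imwrite(f"pics/side9.png",cv2.resize(c,None,fx=5,fy=5,interpolation=2))
E
```

```text
t 13.9 pos [ 0.5962 -0.1295  0.2354] jawyaw 5.23 tilt [-0.001  0.001 -1.   ] F [0.69 0.16 0.06] open 0.0003
canister-frame rel hinge x,y,z mm 2.3 56.6 235.4
```

View pics/side9.png

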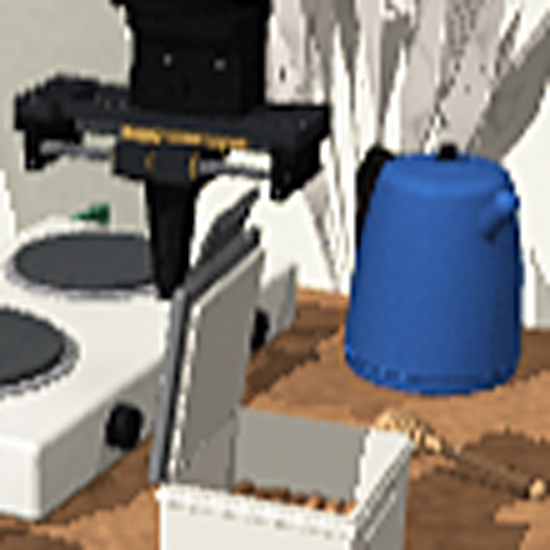

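```bash
python3 lid.py 1.38 1.3 1.22 1.14 1.06 .98 .9 .82 .74
```

```text
t 13.95 pos [ 0.5964 -0.1295  0.2352] jawyaw 5.23 tilt [-0.001  0.001 -1.   ] F [ 0.49 -0.19  0.41] open 0.0004
canister-frame rel hinge x,y,z mm 2.6 56.5 235.2
[[[0.5,-9.9,3.5],[-0.001,-0.001,0.0]],[[0,-9.7,1.5],[0,0,0.0]],[[0,-9.5,2.2],[0,0,0.0]],[[0,-9.3,3.0],[0,0,0.0]],[[0,-9.1,3.7],[0,0,0.0]],[[0,-8.7,4.4],[0,0,0.0]],[[0,-8.4,5.1],[0,0,0.0]],[[0,-7.9,5.8],[0,0,0.0]],[[0,-7.4,6.4],[0,0,0.0]]]
```

>>> jog_arm([
  [[0.5,-10,2.5],[0,0,0]],
  [[0,-9.7,2],[0,0,0]],
  [[0,-9.5,2.2],[0,0,0]],
  [[0,-9.3,3],[0,0,0]],
  [[0,-9,3.7],[0,0,0]],
  [[0,-8.7,4.4],[0,0,0]],
  [[0,-8.4,5],[0,0,0]],
  [[0,-8,5.8],[0,0,0]],
  [[0,-7.4,6.4],[0,0,0]],
])

```text
clock: 14.85
tool_pos: [0.5094, -0.1367, 0.1964]
tcp_rot: [-2.116, -2.318, 0.001]
contact_force: [0.8, -0.5, -0.2]
opening: 0.0004
```

```bash
python3 - <<'E'
from lid import *
p=get_image("side");c=p["img"][80:190,220:330]
cv2.imwrite(f"pics/side10.png",cv2.resize(c,None,fx=5,fy=5,interpolation=2))
E
python3 lid.py .74 .66 .58 .5 .42 .34 .26
```

```text
t 14.9 pos [ 0.5081 -0.1365  0.1953] jawyaw 5.22 tilt [-0.005  0.002 -1.   ] F [ 0.57  0.2  -0.98] open 0.0006
canister-frame rel hinge x,y,z mm -86.1 57.6 195.3
[[[-0.6,8.7,-4.4],[-0.005,-0.002,0.0]],[[0,-6.9,6.9],[0,0,0.0]],[[0,-6.3,7.5],[0,0,0.0]],[[0,-5.7,8.0],[0,0,0.0]],[[0,-5.0,8.4],[0,0,0.0]],[[0,-4.4,8.8],[0,0,0.0]],[[0,-3.6,9.1],[0,0,0.0]]]
```

View pics/side10.png

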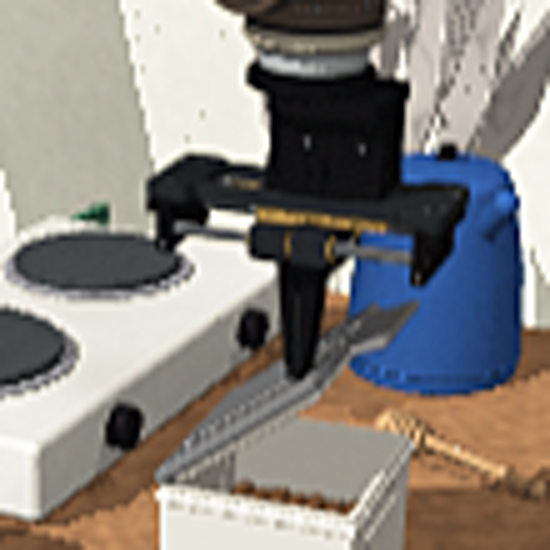

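```bash
sed -i 's/r=122/r=124/' lid.py; python3 lid.py .6 .53 .46 .39 .32 .25 .19 .14 .1
```

```text
t 14.9 pos [ 0.5081 -0.1365  0.1953] jawyaw 5.22 tilt [-0.005  0.002 -1.   ] F [ 0.57  0.2  -0.98] open 0.0006
canister-frame rel hinge x,y,z mm -86.1 57.6 195.3
[[[-0.6,-4.6,7.1],[-0.005,-0.002,0.0]],[[0,-5.2,7.0],[0,0,0.0]],[[0,-4.7,7.3],[0,0,0.0]],[[0,-4.2,7.6],[0,0,0.0]],[[0,-3.7,7.9],[0,0,0.0]],[[0,-3.1,8.1],[0,0,0.0]],[[0,-2.2,7.1],[0,0,0.0]],[[0,-1.5,6.0],[0,0,0.0]],[[0,-1.0,4.9],[0,0,0.0]]]
```

>>> jog_arm([
  [[-0.6,-4.6,7],[-0.005,-0.002,0]],
  [[0,-5,7],[0,0,0]],
  [[0,-4.5,7.3],[0,0,0]],
  [[0,-4,7.6],[0,0,0]],
  [[0,-3.5,7.8],[0,0,0]],
  [[0,-2.8,7],[0,0,0]],
  [[0,-2,6],[0,0,0]],
  [[0,-1,5],[0,0,0]],
  [[0,0,0],[0,0,0]],
])

```text
clock: 15.8
tool_pos: [0.4782, -0.1398, 0.1356]
tcp_rot: [-2.117, -2.319, 0.001]
contact_force: [-0.1, 0.7, 0.6]
opening: 0.0002
```

```bash
python3 - <<'E'
from lid import *
st();tc()
p=get_image("side");c=p["img"][110:210,230:330]
cv2.imwrite(f"pics/side11.png",cv2.resize(c,None,fx=5,fy=5,interpolation=2))
E
```

```text
t 15.8 pos [ 0.4782 -0.1398  0.1356] jawyaw 5.21 tilt [-0.002  0.001 -1.   ] F [-0.14  0.7   0.63] open 0.0002
canister-frame rel hinge x,y,z mm -116.1 57.0 135.6
```

View pics/side11.png

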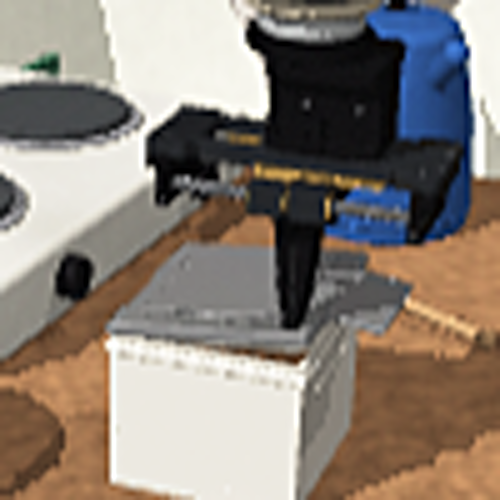

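>>> jog_arm([
  [[0,0,4],[0,0,0]],
  [[0,0,3.5],[0,0,0]],
  [[0,0,3],[0,0,0]],
  [[0,0,2],[0,0,0]],
  [[0,0,1.5],[0,0,0]],
  [[0,0,1],[0,0,0]],
])

```text
clock: 16.45
tool_pos: [0.4787, -0.1398, 0.1203]
tcp_rot: [-2.117, -2.32, 0.0]
contact_force: [0.0, -0.2, 0.3]
opening: 0.0006
```

```bash
python3 - <<'E'
from lid import *
st();tc()
E
```

```text
t 16.45 pos [ 0.4787 -0.1398  0.1203] jawyaw 5.23 tilt [-0.001  0.    -1.   ] F [ 0.04 -0.22  0.3 ] open 0.0006
canister-frame rel hinge x,y,z mm -115.6 56.9 120.3
```

>>> jog_arm([
  [[0,0,1],[0,0,0]],
  [[0,0,1],[0,0,0]],
  [[0,0,0.5],[0,0,0]],
])

```text
clock: 16.75
tool_pos: [0.4788, -0.1399, 0.1202]
tcp_rot: [2.117, 2.32, 0.0]
contact_force: [-2.6, 1.2, 6.5]
opening: 0.0005
```

```bash
python3 - <<'E'
from lid import *
st();tc()
E
```

```text
t 16.75 pos [ 0.4788 -0.1399  0.1202] jawyaw 5.24 tilt [ 0.001 -0.    -1.   ] F [-2.64  1.22  6.55] open 0.0005
canister-frame rel hinge x,y,z mm -115.5 56.9 120.2
```

>>> jog_arm([
  [[0,0,-5],[0,0,0]],
  [[0,0,-20],[0,0,0]],
  [[0,0,-40],[0,0,0]],
  [[0,0,-40],[0,0,0]],
  [[-25,-20,-20],[0,0,0]],
  [[-32,-20,0],[0,0,0]],
  [[0,0,0],[0,0,0]],
])

```text
clock: 17.45
tool_pos: [0.4436, -0.2015, 0.2519]
tcp_rot: [2.112, 2.321, -0.0]
contact_force: [0.4, -0.3, 0.2]
opening: 0.0005
```

```bash
python3 - <<'E'
from lid import *
st();tc()
p=get_image("side");c=p["img"][110:210,230:330]
cv2.imwrite(f"pics/side12.png",cv2.resize(c,None,fx=5,fy=5,interpolation=2))
W=cloud(p).reshape(-1,3);W=W[~np.isnan(W[:,0])]
B=np.c_[(W[:,:2]-H)@ex,(W[:,:2]-H)@ey,W[:,2]]*1000
g=(B[:,0]>-190)&(B[:,0]<10)&(abs(B[:,1])<36)&(B[:,2]>60)&(B[:,2]<140);B=B[g]
for lo in range(-185,5,10):
    a=B[(B[:,0]>=lo)&(B[:,0]<lo+10)]
    if len(a): print(lo,len(a),np.percentile(a[:,2],[5,50,95]).round(1))
E
```

```text
t 17.45 pos [ 0.4436 -0.2015  0.2519] jawyaw 5.4 tilt [ 0.002 -0.002 -1.   ] F [ 0.35 -0.28  0.15] open 0.0005
canister-frame rel hinge x,y,z mm -156.1 -1.3 251.9
-175 17 [110.8 112.3 114.3]
-165 36 [112.3 114.7 116.8]
-155 33 [115.2 117.6 120. ]
-145 33 [118.4 120.3 121.9]
-135 79 [ 63.5  90.2 122.3]
-125 30 [ 92.5 121.4 122.6]
-115 29 [122.2 124.  125.7]
-105 28 [122.9 123.6 125.2]
-95 29 [122.7 123.7 125.4]
-85 27 [122.8 124.3 126. ]
-75 28 [122.3 124.3 125.8]
-65 24 [122.6 123.9 124.8]
-55 26 [121.9 123.3 125. ]
-45 28 [122.9 124.2 126. ]
-35 26 [122.6 124.2 125.8]
-25 23 [123.  124.1 125.6]
-15 20 [120.1 121.6 123.6]
-5 20 [119.7 121.3 122.9]
```

View pics/side12.png

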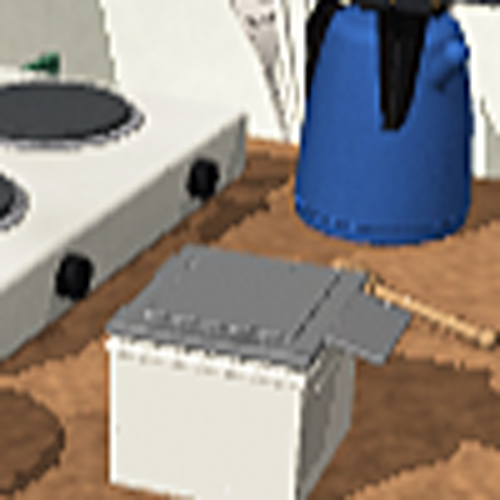

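```bash
cat > clip.py <<'E'
import plan as P
from lid import *
import sys
a=.22
_R=P.Rdown
def RT(j): return _R(j)@R.from_rotvec([-a,0,0]).as_matrix()
P.Rdown=RT
def c(phi,r=33,h=6,y=0,dx=0):
    x=-135-r*np.sin(phi)-5*np.cos(phi);z=116-r*np.cos(phi)+5*np.sin(phi)
    return cw(x-h*np.cos(a)+dx,y,z-h*np.sin(a))
if __name__=="__main__":
    st();tc()
    if sys.argv[1]=="pre":
        q=c(1.32);print(q)
        print(plan([((q[0],q[1],.20),5.2,.02),((q[0],q[1],.13),5.2,.02)]))
    else: print(plan([(c(float(v)),5.2,.05) for v in sys.argv[1:]]))
E
python3 clip.py pre
```

```text
t 17.5 pos [ 0.4442 -0.2004  0.2519] jawyaw 5.39 tilt [ 0.002 -0.002 -1.   ] F [ 0.76  0.11 -0.24] open 0.0004
canister-frame rel hinge x,y,z mm -155.5 -0.2 251.9
(np.float64(0.4256563539415812), np.float64(-0.20181795875395422), np.float64(0.1113444078575778))
[[[0.1,-6.2,17.3],[-0.073,0,0.001]],[[0.1,-7.5,16.8],[-0.073,0,0.001]],[[0.1,-8.7,16.2],[-0.073,0,0.001]],[[0,-3.8,17.1],[0,0,0.0]],[[0,-3.8,17.1],[0,0,0.0]],[[0,-3.8,17.1],[0,0,0.0]],[[0,-3.8,17.1],[0,0,0.0]]]
```

>>> jog_arm([
  [[0,-6,17],[-0.073,0,0]],
  [[0,-7.5,17],[-0.073,0,0]],
  [[0,-9,16],[-0.073,0,0]],
  [[0,-4,17],[0,0,0]],
  [[0,-4,17],[0,0,0]],
  [[0,-4,17],[0,0,0]],
  [[0,-3,12],[0,0,0]],
  [[0,0,0],[0,0,0]],
])

```text
clock: 18.3
tool_pos: [0.4268, -0.1983, 0.1315]
tcp_rot: [2.002, 2.2, 0.253]
contact_force: [-0.0, 0.3, 0.1]
opening: 0.0005
```

```bash
python3 clip.py 1.32 1.2 1.1 1.0 .9 .8 .7 .6; python3 - <<'E'
from lid import *
p=get_image("side");c=p["img"][110:210,230:330]
cv2.imwrite(f"pics/side13.png",cv2.resize(c,None,fx=5,fy=5,interpolation=2))
E
```

```text
t 18.3 pos [ 0.4268 -0.1983  0.1315] jawyaw 5.4 tilt [ 0.227  0.02  -0.974] F [-0.05  0.31  0.08] open 0.0005
canister-frame rel hinge x,y,z mm -172.6 3.4 131.5
[[[-3.4,-6.0,19.2],[0.01,0.001,0.003]],[[0,-0.2,4.0],[0,0,0.0]],[[0,0.2,3.3],[0,0,0.0]],[[0,0.5,3.3],[0,0,0.0]],[[0,0.8,3.2],[0,0,0.0]],[[0,1.1,3.1],[0,0,0.0]],[[0,1.5,3.0],[0,0,0.0]],[[0,1.7,2.8],[0,0,0.0]]]
```

View pics/side13.png

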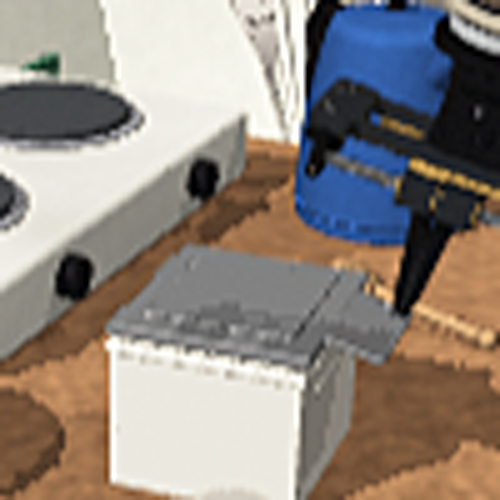

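>>> jog_arm([
  [[-3,-2.5,10],[0,0,0]],
  [[0,-2.5,8],[0,0,0]],
  [[0,-0.5,4],[0,0,0]],
  [[0,0,4],[0,0,0]],
  [[0,0.5,4],[0,0,0]],
])

```text
clock: 18.85
tool_pos: [0.4306, -0.2015, 0.1013]
tcp_rot: [1.999, 2.199, 0.254]
contact_force: [0.2, -0.1, 1.1]
opening: 0.0002
```

```bash
python3 clip.py .9 .8 .7 .6 .5 .4 .3; python3 - <<'E'
from lid import *
p=get_image("side");c=p["img"][110:210,230:330]
cv2.imwrite(f"pics/side14.png",cv2.resize(c,None,fx=5,fy=5,interpolation=2))
E
```

```text
t 18.85 pos [ 0.4306 -0.2015  0.1013] jawyaw 5.48 tilt [ 0.23   0.018 -0.973] F [ 0.22 -0.05  1.1 ] open 0.0002
canister-frame rel hinge x,y,z mm -169.1 -0.1 101.3
[[[0.1,-1.4,2.9],[0.013,0.003,0.005]],[[0,1.1,3.1],[0,0,0.0]],[[0,1.5,3.0],[0,0,0.0]],[[0,1.7,2.8],[0,0,0.0]],[[0,2.0,2.7],[0,0,0.0]],[[0,2.3,2.4],[0,0,0.0]],[[0,2.5,2.2],[0,0,0.0]]]
```

View pics/side14.png

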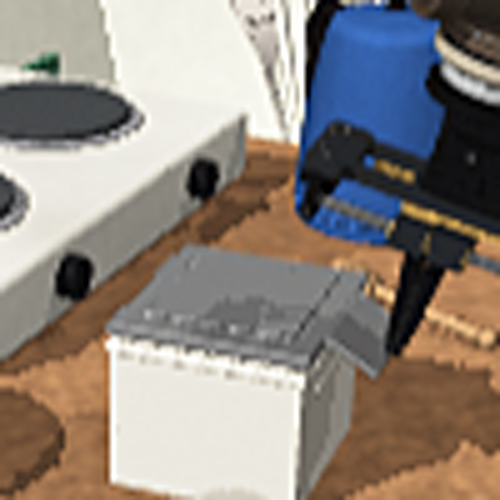

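Clip is folding. Continue the arc.

>>> jog_arm([
  [[0,-1,3],[0.01,0,0]],
  [[0,1.2,3],[0,0,0]],
  [[0,1.5,3],[0,0,0]],
  [[0,1.8,2.8],[0,0,0]],
  [[0,2,2.7],[0,0,0]],
  [[0,2.3,2.4],[0,0,0]],
  [[0,2.5,2.2],[0,0,0]],
])

```text
clock: 19.6
tool_pos: [0.4459, -0.2, 0.0832]
tcp_rot: [2.005, 2.205, 0.242]
contact_force: [-1.3, -0.8, -0.3]
opening: 0.0008
```

```bash
python3 clip.py .3 .2 .1 0 -.1; python3 - <<'E'
from lid import *
p=get_image("side");c=p["img"][110:210,230:330]
cv2.imwrite(f"pics/side15.png",cv2.resize(c,None,fx=5,fy=5,interpolation=2))
E
```

```text
t 19.6 pos [ 0.4459 -0.2     0.0832] jawyaw 5.47 tilt [ 0.219  0.018 -0.976] F [-1.33 -0.81 -0.3 ] open 0.0008
canister-frame rel hinge x,y,z mm -153.8 -0.0 83.2
[[[0,-1.3,-1.8],[0.002,0.002,0.005]],[[0,2.7,1.9],[0,0,0.0]],[[0,2.9,1.7],[0,0,0.0]],[[0,3.0,1.4],[0,0,0.0]],[[0,3.2,1.1],[0,0,0.0]]]
```

View pics/side15.png

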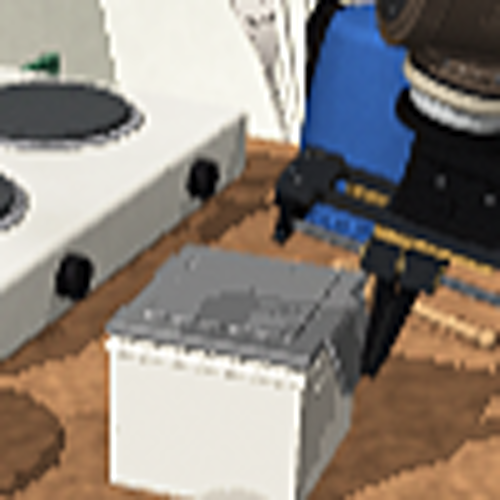

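>>> jog_arm([
  [[0,2.5,0.6],[0,0,0]],
  [[0,2.5,0.6],[0,0,0]],
  [[0,2,0.5],[0,0,0]],
  [[0,1.5,0.4],[0,0,0]],
])

```text
clock: 20.05
tool_pos: [0.4556, -0.199, 0.0828]
tcp_rot: [2.005, 2.206, 0.242]
contact_force: [-1.5, -0.3, -0.6]
opening: 0.0004
```

```bash
python3 clip.py 0
```

```text
t 20.05 pos [ 0.4556 -0.199   0.0828] jawyaw 5.48 tilt [ 0.219  0.018 -0.976] F [-1.51 -0.32 -0.57] open 0.0004
canister-frame rel hinge x,y,z mm -144.0 0.1 82.8
[[[-0.1,-2.0,0.6],[0.002,0.002,0.005]]]
```

>>> jog_arm([
  [[0,1.5,0.3],[0,0,0]],
  [[0,1.5,0.3],[0,0,0]],
])

```text
clock: 20.25
tool_pos: [0.4585, -0.1985, 0.0828]
tcp_rot: [2.005, 2.206, 0.242]
contact_force: [-11.6, -4.0, 0.7]
opening: 0.0005
```

```bash
python3 clip.py 0
```

```text
t 20.25 pos [ 0.4585 -0.1985  0.0828] jawyaw 5.49 tilt [ 0.218  0.018 -0.976] F [-11.6   -3.99   0.65] open 0.0005
canister-frame rel hinge x,y,z mm -141.1 0.3 82.8
[[[-0.3,-4.9,0],[0.001,0.002,0.005]]]
```

>>> jog_arm([
  [[0,1,0.2],[0,0,0]],
  [[0,0,0],[0,0,0]],
])

```text
clock: 20.45
tool_pos: [0.4583, -0.1986, 0.0827]
tcp_rot: [2.006, 2.208, 0.24]
contact_force: [-3.9, -2.8, 2.6]
opening: 0.0004
```

>>> jog_arm([
  [[0,-3,0],[0,0,0]],
  [[0,-20,0],[0,0,0]],
  [[0,-40,0],[0,0,0]],
  [[0,0,-40],[0,0,0]],
  [[0,0,-45],[0,0,0]],
  [[0,0,-45],[0,0,0]],
  [[-40,0,-20],[0,0,0]],
  [[-45,0,0],[0,0,0]],
  [[-45,0,0],[0,0,0]],
  [[0,0,0],[0,0,0]],
])

```text
clock: 21.45
tool_pos: [0.3748, -0.3416, 0.2231]
tcp_rot: [1.991, 2.21, 0.235]
contact_force: [0.4, -0.1, 0.3]
opening: 0.0008
```

```bash
python3 - <<'E'
from lid import *
st()
for n in("side","top"):
    p=get_image(n);c=p["img"][110:210,230:330] if n=="side" else p["img"][60:340,60:460]
    cv2.imwrite(f"pics/{n}16.png",cv2.resize(c,None,fx=5 if n=="side" else 2,fy=5 if n=="side" else 2,interpolation=2))
    W=cloud(p);w=W.reshape(-1,3);w=w[~np.isnan(w[:,0])]
    B=np.c_[(w[:,:2]-H)@ex,(w[:,:2]-H)@ey,w[:,2]]*1000
    f=B[(B[:,0]>-175)&(B[:,0]<-125)&(B[:,2]<114)&(B[:,2]>20)&(abs(B[:,1])<65)]
    for lo in range(30,114,10):
        a=f[(f[:,2]>=lo)&(f[:,2]<lo+10)&(abs(f[:,1])<38)]
        if len(a): print(n,"front",lo,len(a),np.percentile(a[:,0],[5,50,95]).round(1))
    l=B[(B[:,0]>-130)&(B[:,0]<0)&(abs(B[:,1])<60)&(B[:,2]>100)&(B[:,2]<150)]
    print("lid",np.polyfit(l[:,0],l[:,2],1),np.median(l[:,2]))
    for q in["turner","honey_jar","bowl","mug","mixer","egg_beater","dipper"]:
        for d in silhouettes(q,p)[:1]:
            x=W[d["mask"]];print(n,q,round(d["confidence"],2),np.nanmedian(x,axis=0).round(3),np.round(d["bbox"]))
E
```

```text
t 21.45 pos [ 0.3748 -0.3416  0.2231] jawyaw 6.05 tilt [ 0.221  0.011 -0.975] F [ 0.37 -0.12  0.3 ] open 0.0008
side front 30 13 [-126.2 -125.7 -125.1]
side front 40 11 [-126.5 -125.9 -125.2]
side front 50 11 [-126.2 -125.7 -125.2]
side front 60 6 [-127.  -126.  -125.6]
side front 70 3 [-134.3 -126.1 -125.5]
side front 80 26 [-136.3 -135.  -125.4]
side front 90 19 [-136.2 -135.5 -125.3]
side front 100 18 [-136.2 -135.2 -128.5]
side front 110 8 [-136.3 -135.4 -135.1]
lid [1.30738998e-02 1.23891440e+02] 123.35995683867957
side turner 0.62 [0.513 0.268 0.02 ] [182. 244. 251. 291.]
side honey_jar 0.89 [0.447 0.026 0.052] [263. 206. 287. 240.]
side bowl 0.8 [ 0.8   -0.028  0.062] [156. 171. 215. 214.]
side mixer 0.96 [0.618 0.448 0.123] [ 23. 231. 159. 329.]
side egg_beater 0.57 [0.28  0.355 0.043] [252. 284. 309. 383.]
side dipper 0.54 [ 0.468 -0.445  0.014] [304. 168. 329. 177.]
top front 30 2 [-127.1 -127.  -127. ]
top front 50 1 [-126.7 -126.7 -126.7]
top front 60 2 [-126.8 -126.8 -126.8]
top front 70 8 [-137.  -136.8 -136.6]
top front 80 13 [-136.9 -136.6 -136.2]
top front 90 14 [-137.4 -136.9 -136.6]
top front 100 15 [-137.3 -136.6 -136.3]
top front 110 14 [-137.1 -136.7 -134.8]
lid [1.21198885e-03 1.19832544e+02] 119.83815761229488
top turner 0.66 [0.516 0.267 0.018] [151. 182. 222. 212.]
top honey_jar 0.77 [0.447 0.006 0.082] [243. 212. 264. 238.]
top bowl 0.98 [ 0.813 -0.007  0.033] [233.  75. 302. 143.]
top mug 0.84 [ 0.274 -0.301  0.032] [345. 280. 382. 322.]
top mixer 0.78 [0.628 0.418 0.156] [ 83.  74. 139. 180.]
top egg_beater 0.67 [0.281 0.339 0.039] [ 80. 264. 183. 296.]
top dipper 0.45 [ 0.548 -0.467  0.021] [414. 191. 424. 217.]
```

View pics/side16.png

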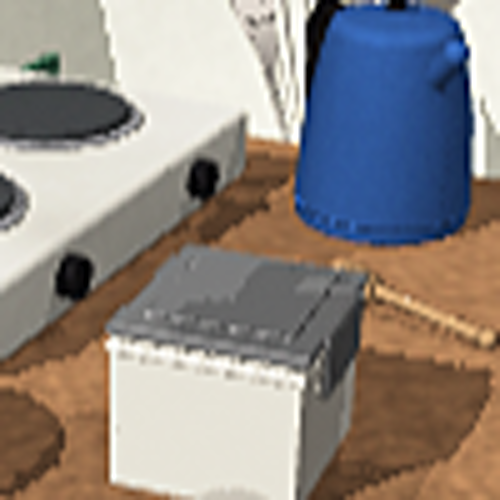

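View pics/top16.png

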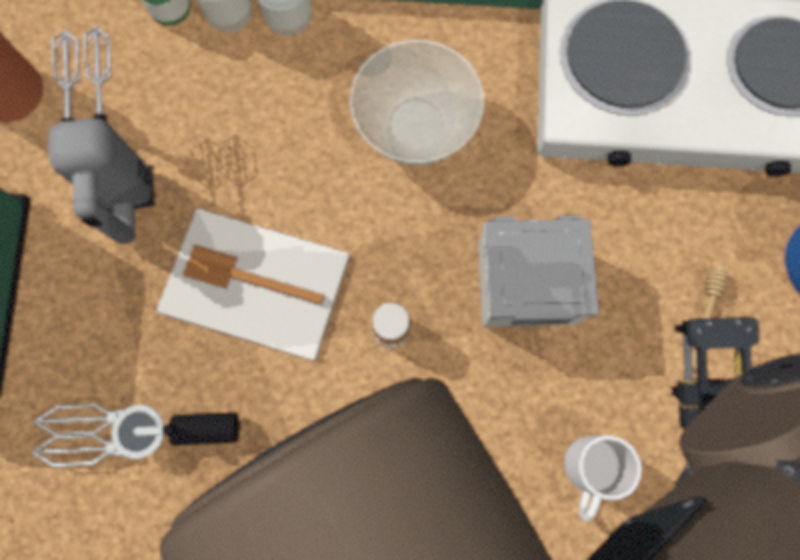

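```bash
python3 - <<'E'
from plan import *
print(hand_in());st()
E
```

```text
the job is handed in; nothing more can be done
None
the job is handed in; nothing more can be done
```

I laid the turner flat on the board, swung the lid shut, then folded the clip home, and handed the job in at about 21.5 s of the 67 s allowed. `hand_in()` gave no verdict.

- **Turner:** I gripped it at its origin and lowered it until it met the board. That contact peaked at about 19 N on the wrist before I eased off and released. The final picture shows it flat and well inside the board's edges.
- **Lid:** I pushed it shut slowly beside the clip. The finger met the lid at 120.2 mm, where the shut face should be at 120 mm. In the final depth images the lid is level: the top view reads 119.8 mm, and the side view reads a few mm higher, partly from the raised panel.
- **Clip:** I folded it only after the lid was down and pressed until it stopped, at about 12 N. The final depth shows it upright along its length. Its outer face stands about 10 mm proud of the canister's front, which is what the given sizes predict.
- **Other things:** The jar, bowl and mixer are where they were to within a few mm. The mug, egg beater and dipper readings shifted by up to 25 mm, but these were partly hidden in the pictures. They look unmoved and the arm never came near them.

**Disagreements:** The depth readings first placed the canister about 7 mm differently depending on whether I used the lid or the front wall. I took the middle value, and the later contacts agreed with it. When the finger first touched the lid there was a brief upward force of 3–5 N, which went away as the lid began to move.

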